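# Close the cake case on the cafe counter

## Robot

A 6-joint arm with a two-finger parallel gripper is mounted at the origin on the work surface. World frame = base frame: x ahead of the robot, y to its left, z up, the work surface at z = 0. Lengths are in m, angles in degrees, forces in N, time in s.
With the tool pointing down it reaches from about 0.3 to 0.875 m from the base axis. Payload 4.2 kg.
Tool frame: the origin (TCP) lies at the very end of the fingers, on their centre line; the grasp point (between the pads) lies 19 mm behind it; z points along the fingers, y is the direction in which the jaws open and shut (so a half turn about z gives the same grasp; the last joint's range is limited). The gripper opens to 85 mm and grips with 20 to 120 N. Pads are 22 mm wide; open, the fingers measure 114 mm over their backs; the gripper's body (76 mm by 85 mm) begins 54 mm behind the grasp point. The pads swing forward as they close: fully open they stand 13 mm farther back than shut.
Start: joints at [-71.391, 18.312, 89.639, -0, 72.044, -1.146], TCP at [0.194, -0.541, 0.206] pointing down, gripper open.
Joint ranges: [-177.97, 177.97], [-48.28, 115.42], [12.27, 149.76], [-77.06, 257.06], [2.81, 150.46], [-146.56, 146.56]. Speed limits (degrees/s): [147.25, 147.25, 180, 180, 180, 180].

## Interface

Orientations are given as a 3x3 rotation matrix whose columns are the frame's x, y, z axes.
In Python, from bench import * gives the robot as it stands.
- The arm moves only by the shell command python3 -m handwheel 'ROWS' [FORCE]. ROWS is JSON, a list of rows, each a list of 7 numbers: the shift along the tool's x, y, z in mm, then the turn, a rotation vector about the tool's x, y, z in degrees, then the opening, from -1 (shut) to 1 (fully open), so that 0 is half open. In form: [[tx, ty, tz, ax, ay, az, hand], ...]. A call has 1 to 20 rows; each row shifts and turns the pose as measured when the row begins, along the tool's axes as they then stand; what a row does not reach is not made up. A row lasts 1/12 s, in which the tool goes at most 41.7 mm and 7.16 degrees, less where a joint would pass 70% of its speed; a pose out of reach is approached as far as the arm can. A call is refused whole if a number of a shift passes 41.7 or a number of a turn 7.16, either way. A call with a gripper value outside its range is refused whole. The fingers move at their own pace and stop on an object; FORCE is the grip in N (left out, the last holds). Time passes only in rows, so rows that do not move let the fingers close. It gives the time, the measured TCP pose, the force and the opening at its end, in the units of the state.
- observe(): the state, without advancing time (a new reading comes with each control period).
- get_image(name): name is "scene" or "side" or "wrist"; returns (picture, depth): 480x640x3 uint8, red, green, blue; 480x640 float32, m along the optical axis (not along the pixel's ray), 0 where there is no reading.
- camera_model(name): a dict with "K" (3x3 intrinsics, pixels), "D" ([k1, k2, p1, p2, k3] as OpenCV has them; the pictures are not rectified), "rvec" (rotation vector, rad) and "tvec" (3), from world to camera coordinates, as OpenCV has them. Camera axes: x right, y down, z forward; pixel columns grow to the right and rows downward; lengths in m; the calibration is good to about 2 mm. A picture is of the moment at which its call begins: read the wrist's pose just before it. camera_model takes no time and is no camera call; for the wrist camera it gives the pose at the moment of the call.
- close_job(): hands the job in, once; it reports no verdict.
The state is a dict: "t": time; "joint_pos": joint angles; "joint_velocities": joint speeds; "joint_efforts": joint torques, N m; "eef_pos": TCP position; "ee_rot": TCP orientation; "contact_force": force on the tool from outside, world axes, zero at the start; "moment": the same for the moment, N m; "grip_width": finger opening in m.
Only numpy, scipy, OpenCV 4.12 (cv2) and the standard library are available. Lean on these libraries where they do the work, as an engineer would, in place of code of your own. Each camera call takes 0.05 s, during which the arm holds its last target.

## Task

Slide the door of the wooden cake case (the one with the muffins) fully shut against its frame by its black handle, then let go of it. Leave the white cup case's door open as it is, so that the cups can dry, and do not disturb the milk pitcher and the jar standing beside them.

Things in the scene. Friction and masses are not known exactly. Their poses are not given: they have to be found in the camera images.
- cake_case: cake case: brown wooden frame, clear top, six muffins inside. Fixed, 280 mm wide (y), 180 deep (x), 160 high. Origin: centre of the underside; z up; front with the door faces -x, roughly the robot; y along the door track. The +y half of the front is the opening, the other half a fixed clear pane. The door (140 wide, 128 high) slides in front of the pane and closes towards the case's +y, against the side wall
- cake_door (a joint): how far the cake case's door is open, m: 0 fully closed, 0.115 fully open; it starts 65 to 112 mm open. It slides along the case's y, closing towards +y; weighs about 0.4 kg, takes about 3 N to push and stays where it is left
- cake_handle (a point): black upright bar on the cake case's door: 14 mm thick, from 70 to 158 mm above the counter, centreline 35 mm out from the case's front face, on two 8 mm stems at 85 and 135 mm height. The point is the centre of the bar's upper end. When closed it is at y = +60 mm in the case's frame
- cup_handle (a point): the same kind of bar handle, on the door of the cup case: a case of the same build and size with a white frame and six white cups inside, standing beside the cake case. The point is the centre of the bar's upper end, 158 mm above the counter. That door starts partly or almost fully open and must stay as it is
- pitcher: loose steel milk pitcher, 84 mm across with a side handle, 100 mm high; origin at the centre of its underside, z up. A bystander
- jar: loose amber glass jar with a red lid, 72 mm across, 100 mm high; origin at the centre of its underside, z up. A bystander

How it is judged (in metres and radians):
At the end, for the whole second after the job is handed in: The cake case's door is closed to within 10 mm of the frame and at rest; the cup case's door is within 15 mm of where it was; the pitcher and the jar stand upright within 30 mm of where they were (value of joint cake_door below 0.01 m and velocity of joint cake_door between -0.01 and 0.01 m/s and distance of cup_handle from where it was at the start of the episode below 0.015 m and not (distance of pitcher from where it was at the start of the episode above 0.03 m or angle between pitcher's own z axis and vertical above 0.5 rad) and not (distance of jar from where it was at the start of the episode above 0.03 m or angle between jar's own z axis and vertical above 0.5 rad)); the robot touches nothing.
It fails at once if the cup case's door is moved by more than 15 mm (distance of cup_handle from where it was at the start of the episode above 0.015 m).
It fails at once if the pitcher is moved by more than 30 mm or tipped over (distance of pitcher from where it was at the start of the episode above 0.03 m or angle between pitcher's own z axis and vertical above 0.5 rad).
It fails at once if the jar is moved by more than 30 mm or tipped over (distance of jar from where it was at the start of the episode above 0.03 m or angle between jar's own z axis and vertical above 0.5 rad).
It also fails if it takes over 29 s, if anything falls off the work surface, if the arm or the gripper's body presses on something with over 40 N, if the wrist force passes 120 N, or if a joint passes its speed limit or range.

## Working session

There is one attempt and no reset: what is moved stays moved. The work goes in short steps, Python scripts to look and compute and a shell command to move; the robot and the scene stay as the last step left them, time stands still between calls to the robot, and variables do not carry over. Pictures are saved under pics/ and viewed, and the job is handed in when it is done.

```bash
mkdir -p pics; cat > h.py <<'E'
from bench import *
import numpy as np, cv2
def snap(n,f):
    p,d=get_image(n); cv2.imwrite('pics/'+f+'.png',p[:,:,::-1]); np.savez('pics/'+f+'.npz',p=p,d=d); return p,d
def pt(n,u,v,z):
    m=camera_model(n); K=np.array(m['K']);D=np.array(m['D']);R=cv2.Rodrigues(np.array(m['rvec'],float))[0];t=np.array(m['tvec']).ravel()
    q=cv2.undistortPoints(np.array([[[u,v]]],float),K,D)[0,0]; r=R.T@np.array([q[0],q[1],1]); c=-R.T@t
    return c+r*(z-c[2])/r[2]
def dp(n,u,v,d):
    m=camera_model(n); K=np.array(m['K']);D=np.array(m['D']);R=cv2.Rodrigues(np.array(m['rvec'],float))[0];t=np.array(m['tvec']).ravel()
    q=cv2.undistortPoints(np.array([[[u,v]]],float),K,D)[0,0]; return R.T@(np.array([q[0],q[1],1])*d-t)
E
python3 - <<'E'
from h import *
s=observe(); print(s['t'],s['eef_pos'],s['ee_rot'],s['grip_width'])
snap('scene','s1');snap('side','d1')
E
```

```text
0.0 [ 0.19418006 -0.54065881  0.20479088] [[ 9.41158643e-01  3.37964656e-01 -5.46945615e-04]
 [ 3.37965095e-01 -9.41157144e-01  1.68105035e-03]
 [ 5.33738328e-05 -1.76698360e-03 -9.99998437e-01]] 0.0855880436689655
```

View pics/s1.png

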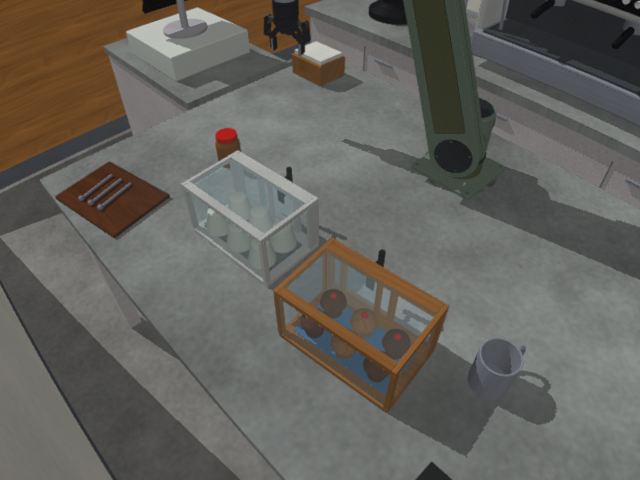

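View pics/d1.png

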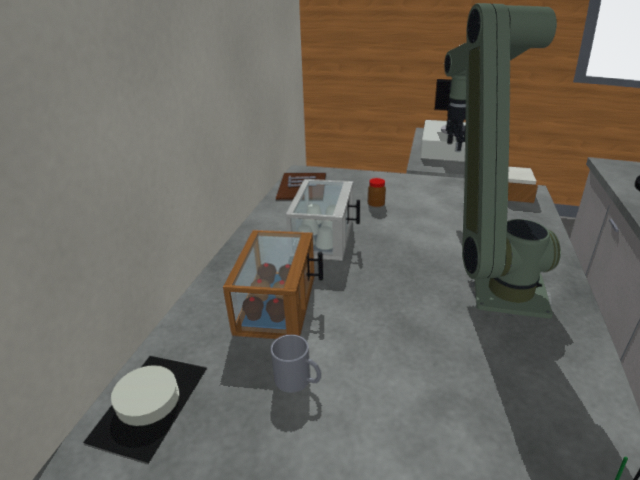

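The scene view looks from behind the cases. The wooden case's roof corners are near (333,241), (447,304), (390,370) and (277,291), and its handle top is near (381,252). The cup handle is near (289,170), the pitcher near (497,365) and the jar near (227,140). I'll zoom in to refine these.

```bash
python3 - <<'E'
from h import *
a=cv2.imread('pics/s1.png')[220:420,260:460]; b=cv2.imread('pics/d1.png')[215:355,215:355]
c=np.hstack([cv2.resize(a,(400,400),interpolation=cv2.INTER_CUBIC)]+[cv2.resize(b,(400,400),interpolation=cv2.INTER_CUBIC)])
cv2.imwrite('pics/z1.png',c)
for n,u,v in [('A',333,241),('B',447,304),('C',390,371),('D',277,291),]: print(n,pt('scene',u,v,.16).round(4))
p=np.load('pics/s1.npz');d=p['d']
print(pt('scene',381,252,.158),pt('side',320,256,.158),pt('scene',289,168,.158),pt('side',358,202,.158))
for u in range(375,388): print(u,[round(float(d[v,u]),3) for v in (250,252,255,260,265)],p['p'][258,u])
E
```

```text
A [0.5913 0.063  0.16  ]
B [0.5515 0.3256 0.16  ]
C [0.7326 0.342  0.16  ]
D [0.7597 0.0828 0.16  ]
[0.54089105 0.15163898 0.158     ] [0.53270148 0.169187   0.158     ] [ 0.49483905 -0.18793346  0.158     ] [ 0.49273448 -0.17042859  0.158     ]
375 [1.203, 1.197, 1.191, 1.174, 0.956] [109 112 110]
376 [1.199, 1.194, 1.188, 1.176, 0.956] [115 116 115]
377 [1.2, 1.197, 1.19, 0.989, 0.959] [109 111 108]
378 [1.202, 1.196, 0.994, 0.992, 0.957] [51 51 50]
379 [0.985, 0.982, 0.987, 0.994, 0.955] [34 32 33]
380 [0.988, 0.988, 0.985, 0.994, 0.953] [35 35 33]
381 [0.987, 0.982, 0.985, 0.0, 1.007] [35 34 33]
382 [0.989, 0.985, 0.985, 0.996, 1.01] [36 34 34]
383 [0.983, 0.985, 0.986, 0.999, 1.01] [32 31 30]
384 [0.986, 0.981, 0.986, 1.003, 1.163] [60 61 60]
385 [1.205, 0.983, 1.185, 1.176, 1.165] [110 112 109]
386 [1.197, 1.193, 1.19, 1.176, 1.166] [112 116 113]
387 [1.204, 1.197, 1.191, 1.178, 1.163] [112 115 111]
```

View pics/z1.png

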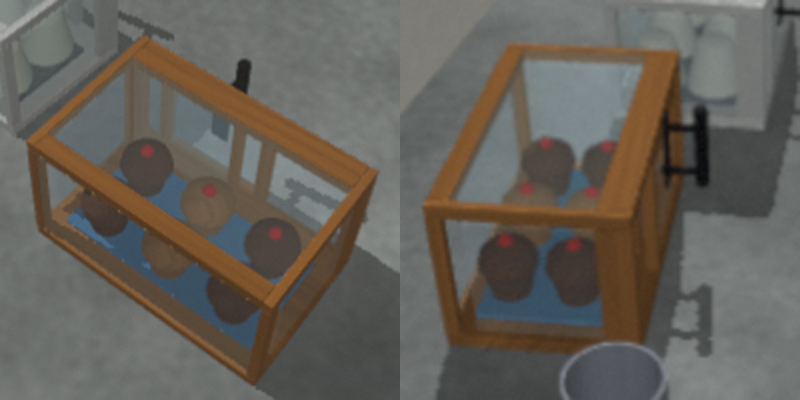

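```bash
python3 - <<'E'
from h import *
def P(n):
    m=camera_model(n); return np.array(m['K']),np.array(m['D']),np.hstack([cv2.Rodrigues(np.array(m['rvec'],float))[0],np.array(m['tvec']).reshape(3,1)])
def tri(a,b):
    q=[];M=[]
    for n,x in (('scene',a),('side',b)):
        K,D,T=P(n); q.append(cv2.undistortPoints(np.array([[x]],float),K,D)[0,0]);M.append(T)
    X=cv2.triangulatePoints(M[0],M[1],q[0],q[1]).ravel(); return X[:3]/X[3]
cr=np.array([pt('scene',u,v,.16)[:2] for u,v in [(333.5,240),(448.5,306),(395,371.5),(275,291.5)]])
cs=np.array([pt('side',215+(u-400)*.35,215+v*.35,.16)[:2] for u,v in [(678,52),(631,219),(426,206),(510,45)]])
for c in (cr,cs):
    print(c.round(4)); 
    ob=np.array([[-.09,-.14],[-.09,.14],[.09,.14],[.09,-.14]]); 
    H=(ob.T@(c-c.mean(0))); yaw=np.arctan2(H[0,1]-H[1,0],H[0,0]+H[1,1]); cy,sy=np.cos(yaw),np.sin(yaw); R=np.array([[cy,-sy],[sy,cy]])
    print(c.mean(0),np.degrees(yaw),(c-c.mean(0)-ob@R.T).round(4).tolist())
    print('closed',c.mean(0)+R@[-.125,.06])
    h=tri((381.7,252.5),(320.7,254.5)); print('h',h,(h[:2]-c.mean(0))@R)
h2=tri((289.3,168.5),(358,202));print(h2)
for n,(u,v) in dict(p=(503,350),).items(): print(n,pt('scene',u,v,.1))
print(pt('side',290,347,.1),'jar',pt('scene',227,135,.1),pt('side',377,182,.1))
print('shadow h scene/d', dp('scene',381,253,.985))
E
```

```text
[[0.5886 0.0617]
 [0.5532 0.3304]
 [0.7273 0.3485]
 [0.7632 0.0811]]
[0.65806757 0.20540646] 7.1558822140597975 [[0.0024, 0.0064], [0.0018, -0.0027], [-0.0026, -0.0071], [-0.0016, 0.0034]]
closed [0.52656705 0.24936796]
h [0.53572954 0.14990722 0.15051396] [-0.12829862 -0.0398274 ]
[[0.5839 0.0608]
 [0.5486 0.3326]
 [0.7231 0.3544]
 [0.7567 0.0832]]
[0.65307322 0.20773471] 7.232148065051414 [[0.0025, 0.0033], [0.0025, -0.0027], [-0.0017, -0.0036], [-0.0033, 0.003]]
closed [0.5215143  0.25152113]
h [0.53572954 0.14990722 0.15051396] [-0.12369001 -0.04259505]
[ 0.49429377 -0.18773022  0.15248557]
p [0.51787899 0.44758663 0.1       ]
[0.52861888 0.45173636 0.1       ] jar [ 0.4753046  -0.48845282  0.1       ] [ 0.47209812 -0.47791465  0.1       ]
shadow h scene/d [0.5409373  0.15199831 0.15527601]
```

Both views agree: case yaw is about 7.2°, the handle top is at about (0.537, 0.151), and the door is about 100 mm open. I'll turn the tool to the case yaw, raise it and head over.

```bash
python3 -m handwheel '[[0,0,-30,0,0,6.3,1],[0,0,-30,0,0,6.3,1],[21,-32,0,0,0,0,1],[21,-32,0,0,0,0,1],[21,-32,0,0,0,0,1],[21,-32,0,0,0,0,1],[21,-32,0,0,0,0,1],[21,-32,0,0,0,0,1],[21,-32,0,0,0,0,1],[21,-32,0,0,0,0,1],[21,-32,0,0,0,0,1],[21,-32,0,0,0,0,1],[21,-32,0,0,0,0,1],[21,-32,0,0,0,0,1],[21,-32,0,0,0,0,1],[21,-32,0,0,0,0,1],[0,0,0,0,0,0,1]]' 30
python3 - <<'E'
from h import *
s=observe(); print(s['t'],s['eef_pos'],s['ee_rot'],s['grip_width']);snap('wrist','w1')
R=np.array(s['ee_rot']);print(R.T@(np.array([.537,.151,.115])-s['eef_pos'])*1000)
E
```

```text
t: 1.52
eef_pos: [0.4429, -0.041, 0.2629]
ee_rot: [[0.994, 0.105, -0.004], [0.105, -0.994, 0.012], [-0.003, -0.012, -1.0]]
contact_force: [0.5, -0.5, -0.2]
grip_width: 0.0852
1.5167 [ 0.44293558 -0.0409851   0.26287331] [[ 0.99449758  0.10466477 -0.00445567]
 [ 0.10471106 -0.99443177  0.01187681]
 [-0.00318778 -0.01227802 -0.99991954]] 0.08523792293027335
[ 114.1211878  -179.25526164  149.72246558]
```

View pics/w1.png

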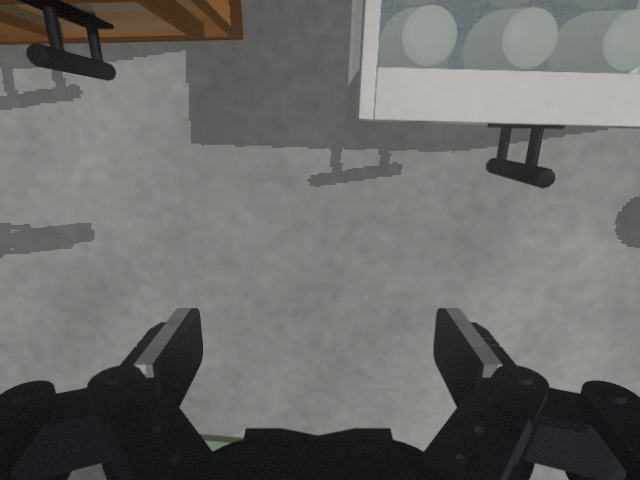

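The wrist view shows the cake handle's top end near (38,53), upper left, and the cup handle's near (545,178). The fingers are clear. Next I'll measure from this view and move over the handle.

```bash
python3 - <<'E'
from h import *
d=np.load('pics/w1.npz')['d']
print(pt('wrist',37,54,.158),dp('wrist',37,54,d[54,37]),d[54,37],pt('wrist',545,177,.158))
E
python3 -m handwheel '[[20,-31,0,0,0,-0.5,1],[20,-31,0,0,0,-0.5,1],[20,-31,0,0,0,0,1],[20,-31,0,0,0,0,1],[0,0,0,0,0,0,1]]'
python3 - <<'E'
from h import *
s=observe(); print(s['t'],s['eef_pos'],s['ee_rot'],s['grip_width']);snap('wrist','w2')
E
```

```text
[0.53719097 0.14591951 0.158     ] [0.53731593 0.14698134 0.15641689] 0.2519938 [ 0.4956723  -0.19225907  0.158     ]
t: 1.98
eef_pos: [0.5074, 0.088, 0.2616]
ee_rot: [[0.993, 0.114, -0.01], [0.114, -0.993, 0.005], [-0.009, -0.006, -1.0]]
contact_force: [0.6, -0.3, 0.0]
grip_width: 0.0857
1.9833 [0.50740367 0.08803953 0.26155975] [[ 0.99339853  0.11431361 -0.00957948]
 [ 0.1143665  -0.9934252   0.00516557]
 [-0.008926   -0.00622704 -0.99994077]] 0.085712392347417
```

View pics/w2.png

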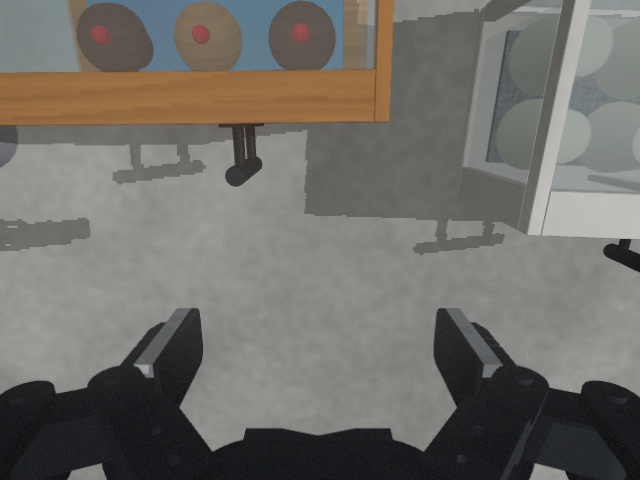

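The handle's top end is now at (237,175), and the case's front edge runs almost level (124 to 120 px), so the jaws are aligned with the track.

```bash
python3 - <<'E'
from h import *
d=np.load('pics/w2.npz')['d']
h=pt('wrist',237,175,.158);print(h,dp('wrist',237,175,d[175,237]))
a,b=pt('wrist',20,124,.16),pt('wrist',375,121,.16);print(a,b,np.degrees(np.arctan2(b[0]-a[0],a[1]-b[1])))
s=observe();R=np.array(s['ee_rot']);h[2]=.115;print(R.T@(h-s['eef_pos'])*1000)
c=pt('wrist',389,121,.16);print(c, 'closed',c+np.array([np.cos(.125)*-.035-np.sin(.125)*.2,-np.sin(.125)*.035+np.cos(.125)*.2,0]))
E
```

```text
[0.53845745 0.14526414 0.158     ] [0.5382434  0.14552299 0.15663373]
[0.55537197 0.28667324 0.16      ] [0.58404278 0.05750392 0.16      ] 7.131081362703135
[ 40.67320398 -55.0416377  146.2611423 ]
[0.58507589 0.0484609  0.16      ] closed [0.52541403 0.24253681 0.16      ]
```

```bash
python3 -m handwheel '[[20,-27.5,0,0,0,0,1],[20,-27.5,0,0,0,0,1],[0,0,20,0,0,0,1],[0,0,20,0,0,0,1],[0,0,0,0,0,0,1]]'
python3 - <<'E'
from h import *
s=observe();R=np.array(s['ee_rot']);h=np.array([.5383,.1455,.115]);print(R.T@(h-s['eef_pos'])*1000);snap('wrist','w3')
E
```

```text
t: 2.45
eef_pos: [0.5391, 0.1376, 0.22]
ee_rot: [[0.994, 0.107, -0.013], [0.107, -0.994, -0.003], [-0.013, 0.001, -1.0]]
contact_force: [-0.5, 0.1, -0.5]
grip_width: 0.0854
[  1.39166246  -8.04668042 104.93542941]
```

View pics/w3.png

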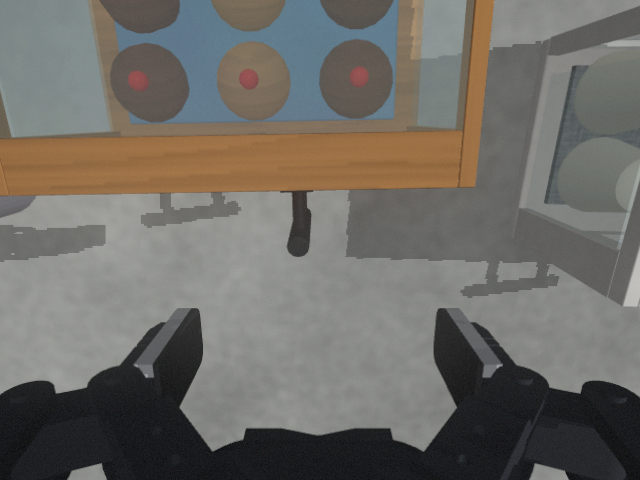

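The handle top, at (299,245), sits between the finger columns (200–437) and needs about 8 mm towards -y. I'll correct that, descend and grip.

```bash
python3 -m handwheel '[[1,-8,20,0,-0.7,-0.9,1],[0,0,25,0,0,0,1],[0,0,25,0,0,0,1],[0,0,25,0,0,0,1],[0,0,8,0,0,0,1],[0,0,0,0,0,0,1]]' 30
python3 - <<'E'
from h import *
s=observe();R=np.array(s['ee_rot']);h=np.array([.5383,.1455,.115]);print(R.T@(h-s['eef_pos'])*1000);snap('wrist','w4')
E
```

```text
t: 3.0
eef_pos: [0.542, 0.1367, 0.125]
ee_rot: [[0.994, 0.113, -0.01], [0.113, -0.994, -0.004], [-0.01, 0.002, -1.0]]
contact_force: [0.0, 0.2, -0.4]
grip_width: 0.0855
[-2.58197229 -9.1717142   9.98968069]
```

View pics/w4.png

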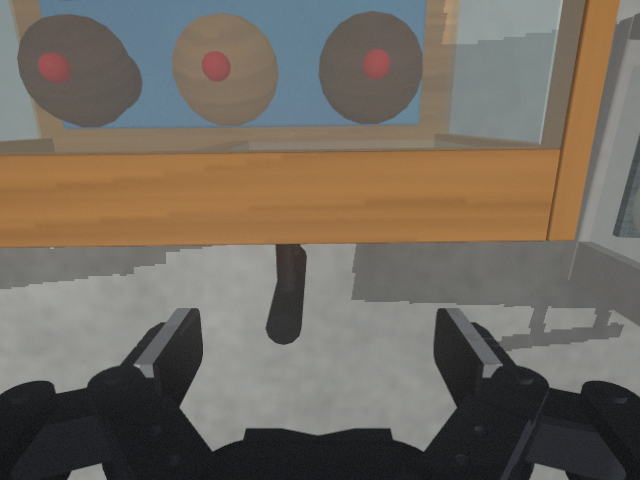

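The bar's top, at (284,328), stands between the fingers but still about 9 mm off centre. I'll centre it and close.

```bash
python3 -m handwheel '[[-1.5,-5,6,0,0,0,1],[-1.5,-5,3,0,0,0,1],[0,0,0,0,0,0,0],[0,0,0,0,0,0,-0.5],[0,0,0,0,0,0,-1],[0,0,0,0,0,0,-1],[0,0,0,0,0,0,-1],[0,0,0,0,0,0,-1],[0,0,0,0,0,0,-1],[0,0,0,0,0,0,-1]]' 30
python3 - <<'E'
from h import *
snap('wrist','w5')
E
```

```text
t: 3.88
eef_pos: [0.5422, 0.1481, 0.1241]
ee_rot: [[0.994, 0.112, 0.005], [0.112, -0.994, 0.0], [0.005, 0.0, -1.0]]
contact_force: [-0.2, 0.5, 0.0]
grip_width: 0.012
```

View pics/w5.png

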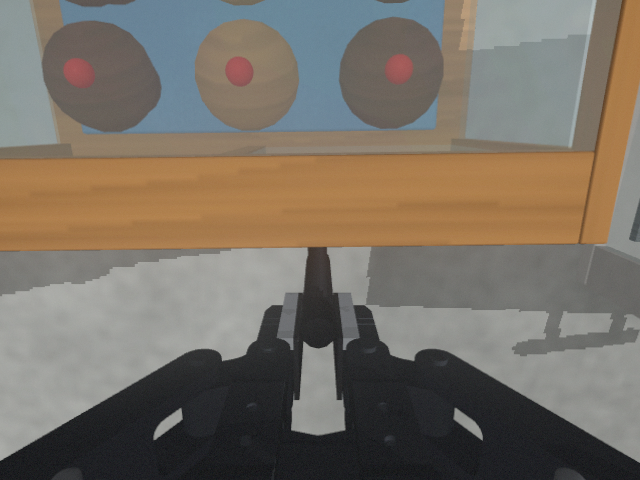

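The bar is held centrally between the pads, near (318,335). Now I'll slide it along the track.

```bash
python3 -m handwheel '[[0,-10,0,0,0,0,-1],[0,-10,0,0,0,0,-1],[0,-10,0,0,0,0,-1],[0,-10,0,0,0,0,-1],[0,-10,0,0,0,0,-1],[0,-10,0,0,0,0,-1],[0,-10,0,0,0,0,-1],[0,0,0,0,0,0,-1]]'
```

```text
t: 4.6
eef_pos: [0.5328, 0.2225, 0.1241]
ee_rot: [[0.994, 0.114, 0.004], [0.114, -0.994, -0.005], [0.003, 0.005, -1.0]]
contact_force: [-0.7, -0.8, 1.5]
grip_width: 0.0121
```

```bash
python3 -m handwheel '[[0,-7,0,0,0,0,-1],[0,-6,0,0,0,0,-1],[0,-5,0,0,0,0,-1],[0,-5,0,0,0,0,-1]]'; python3 -m handwheel '[[0,-5,0,0,0,0,-1],[0,-5,0,0,0,0,-1]]'
```

```text
t: 4.93
eef_pos: [0.5298, 0.2457, 0.1241]
ee_rot: [[0.993, 0.116, 0.004], [0.116, -0.993, -0.01], [0.002, 0.01, -1.0]]
contact_force: [3.0, -21.4, 4.1]
grip_width: 0.012
t: 5.1
eef_pos: [0.5299, 0.245, 0.124]
ee_rot: [[0.993, 0.122, 0.005], [0.122, -0.992, -0.033], [0.001, 0.034, -0.999]]
contact_force: [2.5, -19.2, 5.1]
grip_width: 0.0116
```

The door stopped at y≈0.245 with about 20 N of push, after about 98 mm of travel. That matches the predicted closed position of 0.2425–0.25. I'll take off the push, release, and check.

```bash
python3 -m handwheel '[[0,0,0,0,0,0,-1],[0,0,0,0,0,0,0],[0,0,0,0,0,0,0.5],[0,0,0,0,0,0,0.7],[0,0,0,0,0,0,0.7],[0,0,0,0,0,0,0.7],[0,0,0,0,0,0,0.7]]'
python3 - <<'E'
from h import *
snap('wrist','w6');snap('side','d6')
E
```

```text
t: 5.68
eef_pos: [0.5301, 0.2479, 0.1232]
ee_rot: [[0.993, 0.119, 0.005], [0.119, -0.992, -0.029], [0.002, 0.029, -1.0]]
contact_force: [0.1, 0.8, -0.2]
grip_width: 0.0728
```

View pics/w6.png

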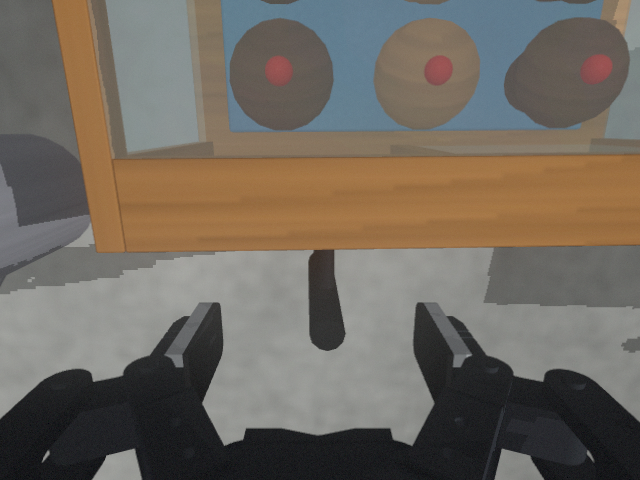

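View pics/d6.png

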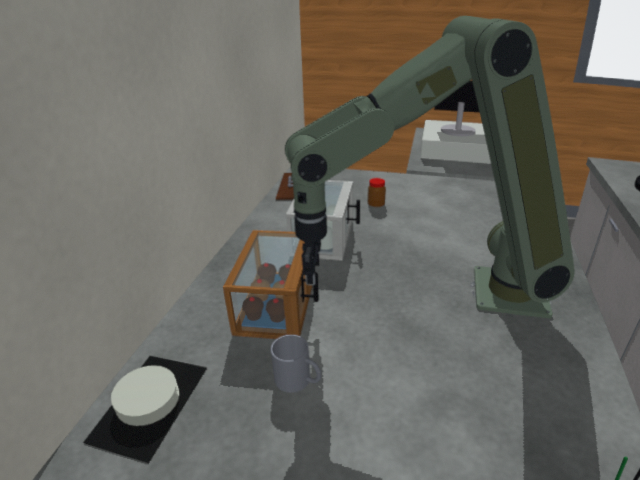

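The handle at (327,335) is free between the open fingers, and the side view shows the pitcher, jar and cup case where they were. I'll retreat straight up and check the door from above.

```bash
python3 -m handwheel '[[0,0,-20,0,0,0,0.7],[0,0,-25,0,0,0,0.7],[0,0,-25,0,0,0,0.7],[0,0,-25,0,0,0,0.7],[-20,0,-25,0,0,0,0.7],[-30,0,-20,0,0,0,0.7],[-30,0,0,0,0,0,0.7],[0,0,0,0,0,0,0.7],[0,0,0,0,0,0,0.7]]'
python3 - <<'E'
from h import *
s=observe();print(s['t'],s['joint_velocities'])
snap('wrist','w7');a,_=snap('scene','s7');snap('side','d7')
cv2.imwrite('pics/z7.png',np.hstack([cv2.resize(a[220:420,260:460,::-1],(400,400),interpolation=cv2.INTER_CUBIC),cv2.resize(cv2.imread('pics/d7.png')[215:355,215:355],(400,400),interpolation=cv2.INTER_CUBIC)]))
for n in 'sd':
    A=cv2.imread(f'pics/{n}1.png').astype(int);B=cv2.imread(f'pics/{n}7.png').astype(int);D=np.abs(A-B).max(2)
    for k,(x0,y0,x1,y1) in (dict(jar=(212,122,245,150),cup=(278,160,300,185),pit=(465,335,555,410)) if n=='s' else dict(jar=(362,172,392,212),cup=(346,195,364,226),pit=(265,330,325,395))).items(): print(n,k,(D[y0:y1,x0:x1]>40).sum())
E
```

```text
t: 6.53
eef_pos: [0.4472, 0.2425, 0.2686]
ee_rot: [[0.993, 0.118, 0.002], [0.118, -0.993, -0.028], [-0.001, 0.028, -1.0]]
contact_force: [0.2, 0.6, 0.3]
grip_width: 0.0723
6.5333 [ 0.87763761 -2.60332231  2.81934195  0.85244655  1.91968429  0.44131993]
s jar 0
s cup 0
s pit 122
d jar 11
d cup 137
d pit 170
```

View pics/w7.png

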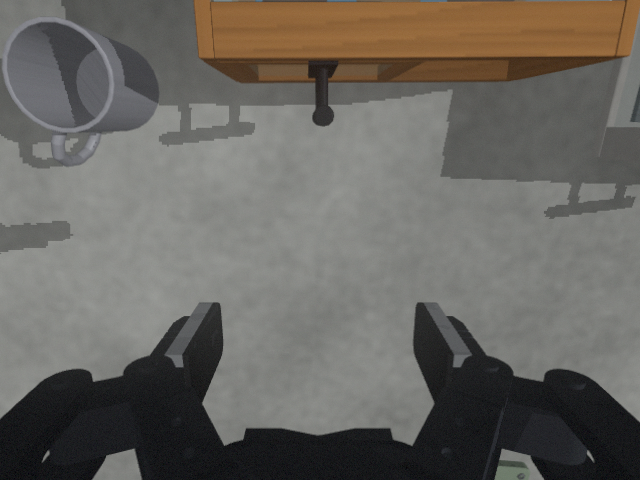

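View pics/z7.png

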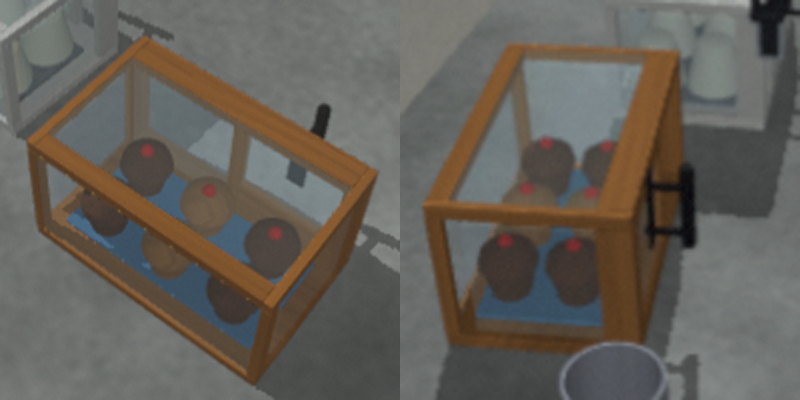

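From above, the handle top is at (322,116) and the roof's front corners at (199,58) and (629,56). The door stile now lines up with the case post. I'll put a number on the remaining gap.

```bash
python3 - <<'E'
from h import *
l,r,h=pt('wrist',199,59,.16),pt('wrist',629,56,.16),pt('wrist',322,116,.158)
y=(l-r)[:2];print(np.linalg.norm(y));y/=np.linalg.norm(y);print(h,((h-(l+r)/2)[:2]@y))
print(pt('scene',421.5,273.5,.158))
print(observe()['joint_velocities'].round(2) if hasattr(observe()['joint_velocities'],'round') else 0)
A=cv2.imread('pics/s1.png');B=cv2.imread('pics/s7.png');C=cv2.imread('pics/d1.png');D=cv2.imread('pics/d7.png')
f=lambda i,x0,y0,w,h:cv2.resize(i[y0:y0+h,x0:x0+w],(400,300))
cv2.imwrite('pics/cmp.png',np.vstack([np.hstack([f(C,260,170,140,230),f(D,260,170,140,230)]),np.hstack([f(A,460,325,100,85),f(B,460,325,100,85)])]))
E
```

```text
0.2769001580325924
[0.52637789 0.24570285 0.158     ] 0.06069050240842801
[0.52604292 0.24513062 0.158     ]
[-0.25  1.02 -0.19  0.06 -0.02  0.06]
```

View pics/cmp.png

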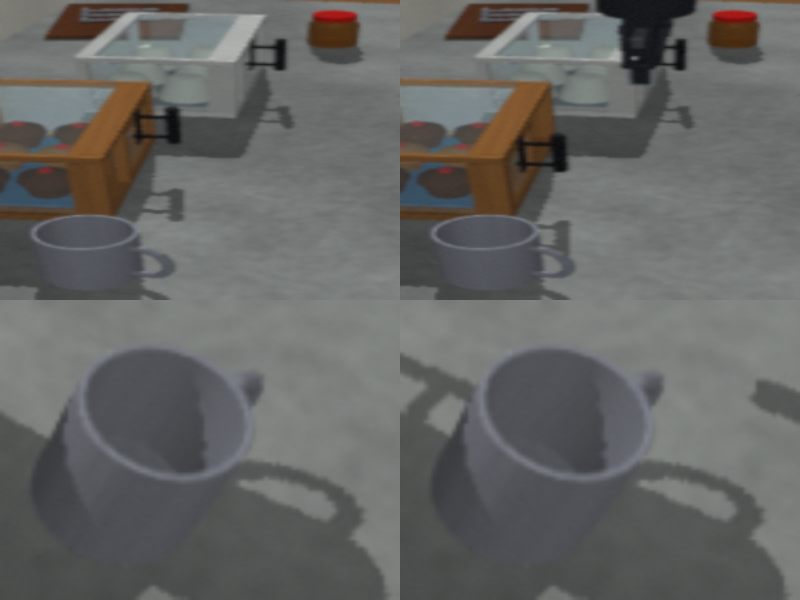

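The handle measures y = +60.7 mm in the case frame, against a nominal +60 mm when closed. The before and after crops show nothing else has moved, and the image differences come from the arm and shadows. I'm handing in.

```bash
python3 -c "
from bench import *
print(close_job())"
```

```text
the job is handed in; nothing more can be done
None
```

I gripped the cake case's black handle, slid the door about 98 mm along its track until it met the frame, then released it and backed the gripper off. It pressed on the stop with about 20 N. I handed in after about 7 s; no verdict was reported.

**Door:** The last wrist-camera check puts the handle at +60.7 mm in the case's frame, where +60 mm is fully closed. The measured case width in that view was 277 mm instead of 280 mm, so I'd trust it to a few millimetres. The scene camera agreed on the handle position within 1 mm.

**Contact:** After the retreat the force reading was under 1 N, and the gripper stood about 80 mm clear of the handle.

**Bystanders:** The cup case's handle, the pitcher and the jar look the same in the before and after pictures. The automatic image comparison flagged some changed pixels near the pitcher (both cameras), and near the cup handle and jar (side camera only). By eye, those at the pitcher and cup handle are the handle's moved shadow and the arm covering part of the view. I put the 11 at the jar down to the same cause.

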